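Bring the imaging head to its stop and hold its focus lever at the third click

ROBOT

A 7-joint arm with a two-finger parallel gripper is mounted at the origin on the work surface. World frame = base frame: x ahead of the robot, y to its left, z up, the work surface at z = 0. Lengths are in m, angles in rad, forces in N, time in s.
With the tool pointing down it reaches from about 0.425 to 0.825 m from the base axis. Payload 3.6 kg.
Tool frame: the origin (TCP) lies midway between the tips of the shut fingers; the grasp point (between the pads) lies 19 mm behind it (env.tcp_to_grasp is the distance from the TCP to the grasp point, in m); z points along the fingers, y is the line along which they close (so a half turn about z gives the same grasp; the last joint's range is limited). The gripper opens to 93 mm and grips with 3 to 60 N. Pads are 15 mm wide; open, the fingers measure 128 mm over their backs; the gripper's body (75 mm by 188 mm) begins 65 mm behind the grasp point.
Start: joints at [1.272, 0.615, -0.013, 1.423, 0.008, 1.103, -0.04], TCP at [0.175, -0.626, 0.219] pointing down, gripper open.
Joint ranges: [-3.12, 3.12], [-0.3, 2.06], [-1.34, 1.32], [0.26, 2.42], [-1.36, 4.5], [0.01, 1.98], [-2.84, 2.84]. Speed limits (rad/s): [2.79, 2.79, 3.14, 3.14, 3.14, 3.14, 3.14].

INTERFACE

Orientations are given as a 3x3 rotation matrix whose columns are the frame's x, y, z axes.
In Python, from rig import env, fingers, solver, optics, ticket gives the robot as it stands. Calls block until the motion is done:
- env.reach(position, orientation): joint-space move of the TCP to a pose.
- env.line_to(position, frame=None, speed=0.15): straight line of the TCP; frame=None keeps the orientation; speed is the mean speed in m/s.
- env.goto_joints(angles): joint-space move.
- fingers.set_gripper(opening, grip_force=None): finger opening in m; grip_force is the grip in N (None keeps the last); returns when the fingers have stopped.
- env.hold(seconds).
- solver.inverse_kinematics(position, orientation): joint angles nearest the present ones, or None.
- optics.snapshot(name): name is "scene" or "side" or "wrist"; returns (picture, depth): 384x512x3 uint8, red, green, blue; 384x512 float32, m along the optical axis (not along the pixel's ray), 0 where there is no reading.
- optics.get_calibration(name): a dict with "K" (3x3 intrinsics, pixels), "rvec" (rotation vector, rad) and "tvec" (3), from world to camera coordinates, as OpenCV has them. Camera axes: x right, y down, z forward; pixel columns grow to the right and rows downward; lengths in m; the calibration is good to about 2 mm. A picture is of the moment at which its call begins: read the wrist's pose just before it. get_calibration takes no time and is no camera call; for the wrist camera it gives the pose at the moment of the call.
A pose or a line that the arm cannot do raises env.PlanningError and nothing moves.
- ticket.sign_off(): hands the job in; it is judged then, once.
Readings, each from a call of its own:
- env.get_t(): time.
- env.get_joints(): joint angles.
- env.get_dq(): joint speeds.
- env.get_effort(): joint torques, N m.
- env.get_ee_pos(): TCP position.
- env.get_eef_rot(): TCP orientation.
- env.get_ft_force(): force on the tool from outside, world axes, zero at the start.
- env.get_ft_torque(): the same for the moment, N m.
- env.get_gripper_width(): finger opening in m.
- env.get_grasp_force(): force on a finger pad.
Only numpy, scipy, OpenCV 4.12 (cv2) and the standard library are available. Lean on these libraries where they do the work, as an engineer would, in place of code of your own. Each camera call takes 0.05 s, during which the arm holds its last target. There are 200 camera calls.

TASK

Slide the imaging head along its rail until it is fully home against the end stop, leaving its sprung focus ratchet lever at rest meanwhile. Then swing the lever exactly three clicks, feeling each one, never going on to a fourth, and finish while still holding it there with the fingers: it springs back if let go. Keep the head against the stop and leave everything else on the table where it is.

Things in the scene. Friction and masses are not known exactly. Their poses are not given: they have to be found in the camera images.
- rail: Fixed optical rail on a dark base plate 100 x 440 mm, rail 70 mm wide, top 22 mm above the table. Origin: centre of its underside on the table. Its y axis runs along the rail towards the end stop, a steel block (70 x 30 mm, top at 52 mm, face at y = +170 mm); its x axis points away from the robot, z up.
- carriage (a joint): Position in m of the imaging head along the rail: grows towards the stop, 0.240 when against the stop. The head, a black saddle 130 x 130 mm with its top at 38 mm and its middle at rail y = joint value - 0.135, carries the push post, the ratchet wheel with its lever and a lens. It slides with about 5 N of friction and stays where it is left.
- push_post (a point): Grip point on the head's fixed upright steel push post, 16 mm in diameter, from 38 to 90 mm above the table, far side of the head; the point is on its axis at 72 mm height, in rail axes (40, -45) mm from the saddle's middle. Towards the stop, 95 mm off, an upright lens plate with a tube rises to 112 mm. All move with the head.
- lever_pivot (a point): Point on the upright axis of the focus lever and its steel ratchet wheel (95 mm across), at 72 mm height, in rail axes (-20, 0) mm from the saddle's middle. It moves with the head.
- lever (a joint): Lever angle in rad about its upright axis: 0 at rest, growing as the pin swings towards the stop (clockwise from above), at most 1.0. Ridges are passed at 0.1, 0.3, 0.5, 0.7, 0.9; clicks seat at 0.2, 0.4, 0.6 (third), 0.8. It springs back to 0 when let go. Push at the pin (N): 7.5 on leaving a seat, falling to 4 as the next seat nears, jumping up to 7.5 again in it: that jump is the click.
- lever_knob (a point): Grip point on the lever's upright steel finger pin, 12 mm in diameter, from 48 to 90 mm above the table (lever bar below it, top at 54 mm), on the robot's side of the head, 85 mm from the pivot axis; the point is on the pin's axis at 72 mm height. In rail axes it lies from the pivot at (-85 cos a, 85 sin a) mm with a = lever angle - 0.5.
- mirror_mount: Bystander, to be left alone: a small square mirror mount on a round foot, 98 mm tall, 50 mm wide; origin: centre of its underside.
- post_holder: Bystander, to be left alone: a black post holder on a rectangular foot with a steel post, 75 mm tall; origin: centre of its underside.
- hex_driver: Bystander, to be left alone: a black-handled driver, 160 mm long, lying flat; origin under its middle.
- lens_ring: Bystander, to be left alone: a black lens ring, 44 mm across, 10 mm thick, lying flat; origin: centre of its underside.
- clamp_fork: Bystander, to be left alone: a dark steel clamp bar 22 x 70 x 8 mm with a screw head, lying flat; origin: centre of its underside.
- screw_tray: Bystander, to be left alone: a grey two-part tray 70 x 90 x 22 mm; origin: centre of its underside.
- power_meter: Bystander, to be left alone: a round black sensor head on a post and round foot, 84 mm tall; origin: centre of its underside.

How it is judged:
On the way, in this order (a step that is already met when the one before it is completed fails the run):
1. the head is against the end stop with the lever still at rest (value of joint carriage above 0.236 m and value of joint lever below 0.08 rad), for 0.2 s.
2. the lever is held by the fingers at its third click, the head against the stop (value of joint carriage above 0.236 m and value of joint lever between 0.5 and 0.7 rad and contact force between the fingers and lever above 0.3 N), for 0.3 s.
At the end, for the whole second after the job is handed in: The head is within 4 mm of the stop, the lever stands still between 0.5 and 0.7 rad (on the third click: seat at 0.6, ridges at 0.5 and 0.7), and the fingers press on the lever with more than 0.3 N, holding it there through the last second (all of step 2 and velocity of joint lever between -0.05 and 0.05 rad/s); the arm keeps its last pose, push and grip.
It fails at once if the lever is clicked forward before the head is at the stop (value of joint carriage below 0.23 m and value of joint lever above 0.13 rad).
It fails at once if the lever goes on towards a fourth click (value of joint lever above 0.74 rad).
It fails at once if something else on the table is moved by more than 30 mm (distance of any of mirror_mount, post_holder, hex_driver, lens_ring, clamp_fork, screw_tray, power_meter from where it was at the start of the episode above 0.03 m).
It also fails if it takes over 72 s, if anything falls off the work surface, if the arm or the gripper's body presses on something with over 40 N, if the wrist force passes 120 N, or if a joint passes its speed limit or range.

## Working session

There is one attempt and no reset: what is moved stays moved. The work goes in short steps, each a Python script; the robot and the scene stay as the last script left them, time stands still between calls to the robot, and variables do not carry over. Pictures are saved under pics/ and viewed, at most 10 in all, crops included, and the job is handed in when it is done.

```bash
ls; mkdir -p pics
python3 - <<'E'
from rig import env, fingers, solver, optics, ticket
import cv2,numpy as np
for n in ("scene","side"):
    p,d=optics.snapshot(n); c=optics.get_calibration(n)
    np.savez(f"{n}.npz",p=p,d=d,**c)
    cv2.imwrite(f"pics/{n}.png",cv2.resize(p[:,:,::-1],(800,600)))
    R=cv2.Rodrigues(np.array(c["rvec"]))[0]; print(n,(-R.T@np.array(c["tvec"]).ravel()).round(3),R[2].round(2))
print(env.get_t(),env.get_ft_force(),env.get_eef_rot().round(2))
E
```

```text
pics
scene [1.22  0.221 0.923] [-0.6  -0.16 -0.78]
side [ 0.499 -0.621  0.462] [ 0.12  0.86 -0.49]
0.1 [-0.38331465 -0.73225281 -0.80161186] [[ 0.96  0.27 -0.  ]
 [ 0.27 -0.96  0.  ]
 [-0.   -0.   -1.  ]]
```

View pics/scene.png

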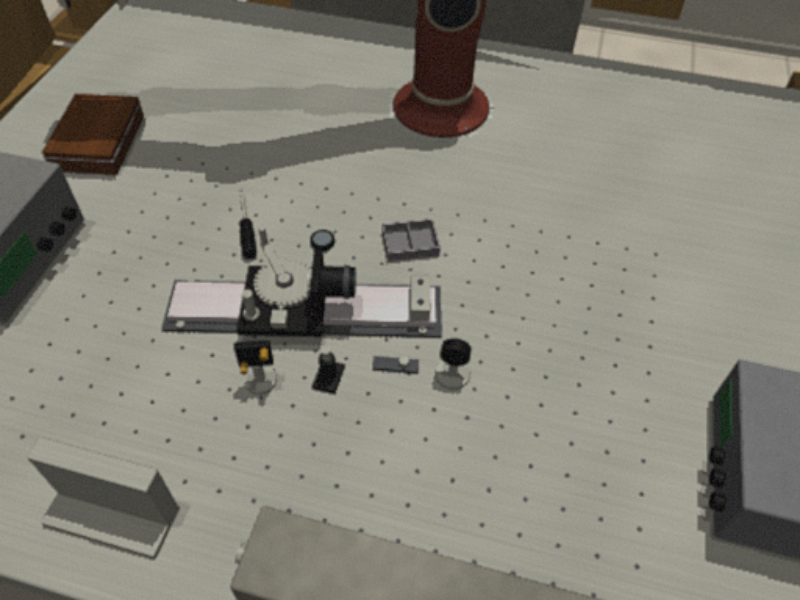

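View pics/side.png

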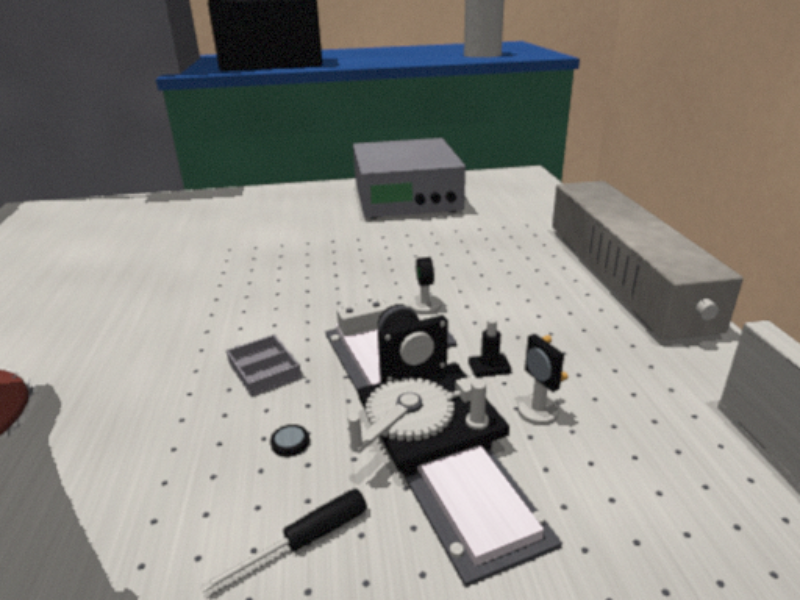

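The scene view (800 px scale) shows the rail from (165,300) to (440,310) with the stop at (420,300) on its +y end. The post top is at (250,295), the wheel at (285,280) and the lever pin at (263,237). The side view shows the pin at (355,425) and the post at (478,400). I'll measure next from the point clouds.

```bash
cat > h.py <<'E'
import numpy as np,cv2
def cloud(d,c):
    K=np.array(c["K"]);R=cv2.Rodrigues(np.array(c["rvec"]).ravel())[0];t=np.array(c["tvec"]).ravel()
    v,u=np.mgrid[:d.shape[0],:d.shape[1]]
    X=np.stack([(u-K[0,2])/K[0,0]*d,(v-K[1,2])/K[1,1]*d,d],-1)
    P=(X-t)@R; P[d<=0]=np.nan
    return P
E
python3 - <<'E'
from h import *
A={}
for n in("scene","side"):
    z=np.load(n+".npz");A[n]=cloud(z["d"],z)
    for (x,y,l) in {"scene":[(172,281,"c1"),(163,332,"c2"),(440,335,"c3"),(285,279,"hub"),(250,294,"post"),(263,235,"pin"),(430,283,"stop"),(418,318,"stopfront")],"side":[(478,386,"post"),(355,417,"pin"),(408,401,"hub")]}[n]:
        print(n,l,A[n][int(y/1.5625),int(x/1.5625)].round(3))
for n in A:
    P=A[n].reshape(-1,3);P=P[np.isfinite(P).all(1)]
    P=P[(P[:,0]>.2)&(P[:,0]<.9)&(abs(P[:,1])<.7)&(P[:,2]<.2)]
    np.save(n+"_P.npy",P)
    for lo,hi in((.018,.026),(.035,.041),(.049,.055),(.082,.094)):
        m=(P[:,2]>lo)&(P[:,2]<hi);Q=P[m]
        im=np.zeros((700,1400),np.uint8)
        im[(Q[:,0]*1000).astype(int)-200,(Q[:,1]*1000).astype(int)+700]=255
        im=cv2.morphologyEx(im,cv2.MORPH_CLOSE,np.ones((7,7)))
        k,lab,st,ce=cv2.connectedComponentsWithStats(im)
        for i in range(1,k):
            if st[i,4]>60:
                q=np.argwhere(lab==i).astype(np.float32); r=cv2.minAreaRect(q)
                print(n,lo,"c",np.round((r[0][0]+200,r[0][1]-700)),"sz",np.round(r[1]),"ang",round(r[2],1))
E
```

```text
scene c1 [ 0.578 -0.328 -0.003]
scene c2 [ 0.681 -0.291  0.003]
scene c3 [0.572 0.129 0.008]
scene hub [ 0.566 -0.126  0.054]
scene post [ 0.636 -0.149  0.091]
scene pin [ 0.512 -0.18   0.084]
scene stop [ 0.466  0.089 -0.002]
scene stopfront [0.569 0.092 0.034]
side post [ 0.632 -0.162  0.091]
side pin [ 0.505 -0.186  0.091]
side hub [ 0.565 -0.132  0.058]
scene 0.018 c [ 313. -552.] sz [55.  4.] ang 10.4
scene 0.018 c [364.  18.] sz [ 9. 33.] ang 18.4
scene 0.018 c [ 381. -565.] sz [10. 57.] ang 13.3
scene 0.018 c [ 390. -613.] sz [ 7. 32.] ang 11.9
scene 0.018 c [419.  59.] sz [ 6. 19.] ang 40.6
scene 0.018 c [432.  29.] sz [ 6. 30.] ang 19.3
scene 0.018 c [ 469. -235.] sz [82. 24.] ang 28.2
scene 0.018 c [549.  25.] sz [ 74. 174.] ang 14.6
scene 0.018 c [ 628. -530.] sz [224.   8.] ang -0.0
scene 0.018 c [ 617. -243.] sz [ 75. 112.] ang 14.4
scene 0.018 c [620. 538.] sz [89.  3.] ang -0.0
scene 0.018 c [787. 585.] sz [106.  29.] ang 73.1
scene 0.035 c [ 381. -564.] sz [10. 57.] ang 12.9
scene 0.035 c [ 395. -630.] sz [ 9. 74.] ang 11.5
scene 0.035 c [ 591. -120.] sz [132. 130.] a
[... 1642 characters left out ...]
152.] sz [130.  69.] ang 14.3
side 0.035 c [628. 540.] sz [107.   9.] ang 1.6
side 0.035 c [619. -75.] sz [59. 45.] ang 27.1
side 0.049 c [532.  84.] sz [70. 32.] ang 16.4
side 0.049 c [ 566. -127.] sz [159.  95.] ang 74.1
side 0.049 c [601. 540.] sz [ 7. 26.] ang 84.3
side 0.049 c [649. 539.] sz [10. 62.] ang 84.5
side 0.049 c [ 637. -109.] sz [23. 23.] ang 11.9
side 0.049 c [692. 527.] sz [ 7. 14.] ang 77.5
side 0.082 c [ 504. -185.] sz [12. 10.] ang 78.7
side 0.082 c [572. -76.] sz [62. 10.] ang 10.2
side 0.082 c [680. 540.] sz [218.  11.] ang 0.4
side 0.082 c [634. 159.] sz [20. 19.] ang 17.4
side 0.082 c [ 634. -157.] sz [16. 15.] ang 9.5
side 0.082 c [ 717. -114.] sz [13. 50.] ang 33.4
```

```bash
cat >> h.py <<'E'
th=np.deg2rad(14.3); yr=np.array([-np.sin(th),np.cos(th),0]); xr=np.array([np.cos(th),np.sin(th),0])
def frame(a):  # tool down, tool -y along rail y rotated clockwise by a from above
    t=np.cos(a)*yr+np.sin(a)*xr
    y=-t; z=np.array([0,0,-1.]); return np.column_stack([np.cross(y,z),y,z])
E
python3 - <<'E'
from rig import env, fingers, optics
from h import *
fingers.set_gripper(0.036,10)
env.line_to([0.175,-0.626,0.32],speed=.25)
env.reach([.635,-.156,.25],frame(0))
env.line_to([.635,-.156,.13])
c=optics.get_calibration("wrist");p,d=optics.snapshot("wrist")
P=cloud(d,c).reshape(-1,3);m=(P[:,2]>.086)&(P[:,2]<.094)&(np.hypot(P[:,0]-.635,P[:,1]+.156)<.03)
print(m.sum(),P[m].mean(0) if m.any() else 0, env.get_t(),env.get_ee_pos(),env.get_ft_force())
cv2.imwrite("pics/w1.png",p[:,:,::-1])
E
```

```text
323 [ 0.6370404  -0.15529302  0.09037532] 5.05 [ 0.6360027  -0.15621091  0.13141716] [ 0.74830111 -0.58644431  0.17050985]
```

View pics/w1.png

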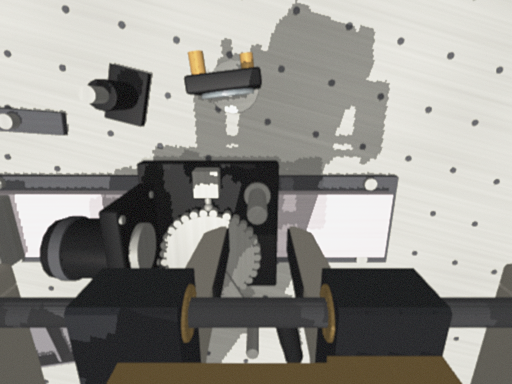

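The wrist view shows the post at (257,195), centred between the fingertips at (228,235) and (290,235). The pawl block is at (206,185), low and clear. I'll descend, grip and slide.

Run:
```python
from rig import env, fingers, optics
from h import *
s=np.array([.637,-.1555,.062])
env.line_to(s,speed=.1)
fingers.set_gripper(0.0,15)
s=env.get_ee_pos();f0=env.get_ft_force()
print("grip",env.get_gripper_width(),env.get_grasp_force(),f0)
for k in (.06,.115): 
    env.line_to(s+yr*k,speed=.08); print(k,((env.get_ee_pos()-s)@yr).round(4),(env.get_ft_force()-f0).round(1),env.get_gripper_width())
k=.115
while k<.15:
    k+=.003; env.line_to(s+yr*k,speed=.04)
    f=env.get_ft_force()-f0; print(round(k,3),((env.get_ee_pos()-s)@yr).round(4),f.round(1),(f@yr).round(1))
    if f@yr<-18: break
print(env.get_ee_pos(),env.get_gripper_width(),env.get_t())
```

```text
grip 0.015471048639245342 15.000231564044952 [-1.3842795  -0.31003535  1.91345522]
0.06 0.059 [ 3.5 -3.2 -2.5] 0.015917405272286606
0.115 0.1158 [ 3.6 -1.6 -2.8] 0.015570170930027253
0.118 0.1172 [ 4.1 -3.6 -4. ] -4.5
0.121 0.1203 [ 5.3 -3.5 -4.7] -4.7
0.124 0.1236 [ 3.9 -2.8 -4. ] -3.7
0.127 0.1267 [ 4.2 -3.5 -4.1] -4.5
0.13 0.1298 [ 5.1 -3.3 -4.6] -4.5
0.133 0.1329 [ 5.9 -2.9 -3.6] -4.3
0.136 0.1349 [ 6.3 -4.3 -5.5] -5.7
0.139 0.1349 [ 7.3 -8.7 -6.1] -10.3
0.142 0.1349 [  7.7 -10.5  -6.4] -12.0
0.145 0.1349 [  9.6 -15.5  -7.1] -17.3
0.148 0.1349 [ 10.8 -17.1  -9.5] -19.3
[ 0.60417808 -0.02455699  0.06251633] 0.015600363904447004 10.8333
```

Run:
```python
from rig import env, fingers, optics
from h import *
p=env.get_ee_pos()
env.line_to(p+yr*.002,speed=.05)
fingers.set_gripper(0.036,10)
q=env.get_ee_pos(); print(q)
env.line_to([q[0],q[1],.16]); 
env.reach([.472,-.054,.16],frame(-.5)); env.line_to([.472,-.054,.13])
c=optics.get_calibration("wrist");p,d=optics.snapshot("wrist")
P=cloud(d,c).reshape(-1,3);P=P[np.isfinite(P).all(1)]
def cent(x,y,lo,hi,r):
    m=(P[:,2]>lo)&(P[:,2]<hi)&(np.hypot(P[:,0]-x,P[:,1]-y)<r);Q=P[m];print(m.sum(),Q.mean(0).round(4),Q.min(0).round(4),Q.max(0).round(4))
cent(.472,-.054,.086,.094,.03); cent(.602,-.026,.086,.094,.025)
cv2.imwrite("pics/w2.png",p[:,:,::-1])
p,d=optics.snapshot("scene");c=optics.get_calibration("scene");cv2.imwrite("pics/s2.png",cv2.resize(p[180:320,90:320,::-1],None,fx=3,fy=3))
print(env.get_t(),env.get_ee_pos(),env.get_ft_force())
```

```text
[ 0.60327463 -0.02197496  0.06244847]
197 [ 0.4722 -0.0532  0.0903] [ 0.4659 -0.0598  0.0861] [ 0.4773 -0.048   0.0922]
540 [ 0.6021 -0.0247  0.0905] [ 0.5948 -0.0326  0.086 ] [ 0.6102 -0.0175  0.0927]
13.6333 [ 0.47311982 -0.05360042  0.13038443] [0.69801158 0.43403772 0.55762205]
```

View pics/w2.png

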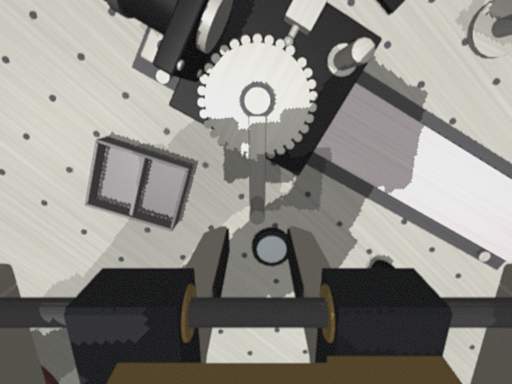

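View pics/s2.png

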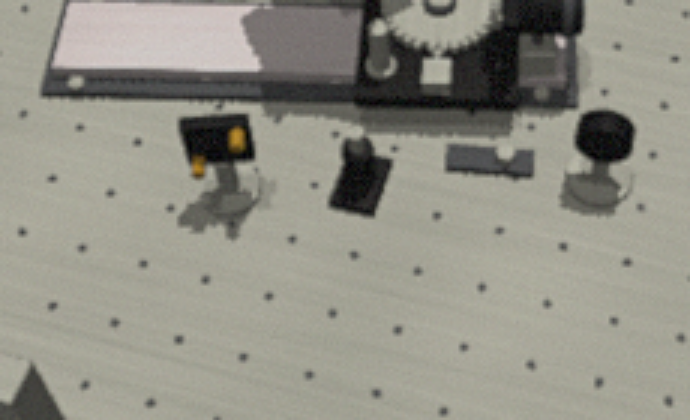

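The wrist view shows the pin at (257,212), between the fingertips, with the lever still at rest. The lens ring lies far below at (270,245). The scene crop shows the head against the stop and the bystanders in place. I'll check reachability, grip the pin and swing.

```bash
cat > sw.py <<'E'
from rig import env, fingers, optics, solver
from h import *
piv=np.array([.5336,.0044,0])
def pt(q,z=.062,r=.085):
    a=q-.5; return piv+r*(-np.cos(a)*xr+np.sin(a)*yr)+[0,0,z]
def ang(p):
    v=np.array(p)-piv; return np.arctan2(v@yr,-(v@xr))+.5
def tan(q): return np.sin(q-.5)*xr+np.cos(q-.5)*yr
E
python3 - <<'E'
from sw import *
print([solver.inverse_kinematics(pt(q),frame(q-.5)) is not None for q in (0,.3,.6,.7)])
env.line_to([.4722,-.0535,.062],speed=.08)
f0=env.get_ft_force()
fingers.set_gripper(0,12)
print(env.get_gripper_width(),env.get_grasp_force(),f0,(env.get_ft_force()-f0).round(2),env.get_ee_pos(),ang(env.get_ee_pos()),env.get_t())
np.save("f0.npy",env.get_ft_force())
E
```

```text
[True, True, True, True]
0.01133141297901314 12.00035959482193 [-0.13767619  0.07050043 -0.52213812] [-1.05  0.27  2.72] [ 0.47192238 -0.05319114  0.06215018] -0.0015666533133910088 15.15
```

```bash
cat > go.py <<'E'
from sw import *
import sys
q,qend,amax=map(float,sys.argv[1:4]); f0=np.load("f0.npy")
while q<qend-1e-9:
    q+=.02; env.line_to(pt(q),frame(q-.5),speed=.02)
    A=[];F=[]
    for _ in range(4):
        env.hold(.05); A.append(ang(env.get_ee_pos())); F.append(-(env.get_ft_force()-f0)@tan(A[-1]))
    print(f"{q:.2f} ang {np.mean(A):.3f} F {np.mean(F):.1f}")
    if np.mean(A)>amax: break
print(env.get_ft_force()-f0,env.get_gripper_width(),env.get_t(),env.get_ee_pos())
E
python3 go.py 0 .32 .24
```

```text
0.02 ang 0.002 F 5.2
0.04 ang 0.019 F 6.9
0.06 ang 0.041 F 6.7
0.08 ang 0.065 F 6.3
0.10 ang 0.088 F 5.7
0.12 ang 0.112 F 6.0
0.14 ang 0.137 F 5.4
0.16 ang 0.160 F 3.8
0.18 ang 0.181 F 4.0
0.20 ang 0.197 F 4.8
0.22 ang 0.205 F 6.5
0.24 ang 0.220 F 6.8
0.26 ang 0.241 F 6.8
[ 8.35223812 -3.77418927 -1.50351863] 0.011562289835023394 21.0167 [ 0.45993243 -0.0366547   0.06219056]
```

The first click came at about 0.20, with the force jumping from 4 to 6.8 N. I'll continue to the third.

```bash
python3 go.py .26 .62 .602
```

```text
0.28 ang 0.264 F 6.2
0.30 ang 0.286 F 5.8
0.32 ang 0.309 F 5.2
0.34 ang 0.331 F 4.7
0.36 ang 0.353 F 4.7
0.38 ang 0.375 F 4.2
0.40 ang 0.393 F 4.3
0.42 ang 0.403 F 5.8
0.44 ang 0.417 F 6.7
0.46 ang 0.437 F 6.4
0.48 ang 0.459 F 5.6
0.50 ang 0.481 F 5.6
0.52 ang 0.503 F 5.3
0.54 ang 0.525 F 4.9
0.56 ang 0.547 F 4.2
0.58 ang 0.569 F 4.1
0.60 ang 0.589 F 3.9
0.62 ang 0.599 F 5.6
[ 8.33422898 -4.95327951 -1.08568927] 0.011762044634178593 29.1167 [ 0.45032769 -0.00820259  0.06216214]
```

The second click was felt at 0.40 and the third at 0.60 (3.9 to 5.6 N). Next I'll check stillness and the head's position.

Run:
```python
from sw import *
f0=np.load("f0.npy")
for _ in range(4):
    env.hold(.3); p=env.get_ee_pos(); print(ang(p).round(4),(-(env.get_ft_force()-f0)@tan(.6)).round(1),env.get_grasp_force())
c=optics.get_calibration("wrist");im,d=optics.snapshot("wrist")
P=cloud(d,c).reshape(-1,3);P=P[np.isfinite(P).all(1)]
m=(P[:,2]>.086)&(P[:,2]<.094)&(np.hypot(P[:,0]-.602,P[:,1]+.0247)<.025);print(m.sum(),P[m].mean(0),"was .6021 -.0247")
cv2.imwrite("pics/w3.png",im[:,:,::-1])
```

```text
0.5994 4.8 12.00113832950592
0.5992 5.5 12.001134306192398
0.5991 5.4 12.001059204339981
0.5991 5.9 12.001120001077652
0 [nan nan nan] was .6021 -.0247<stdin>:7: RuntimeWarning: Mean of empty slice.
  ret = um.true_divide(
```

View pics/w3.png

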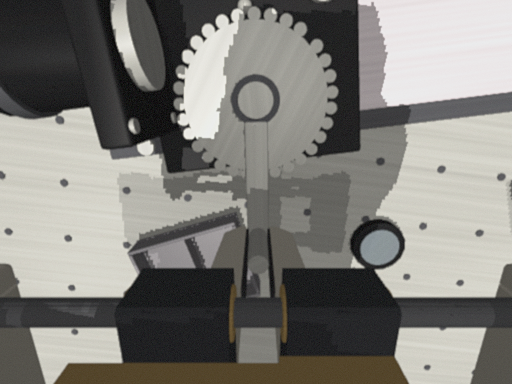

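The wrist view shows the pin held at (257,262). The lever is aligned with the hub at (256,99), as expected at 0.6 rad, and the tray and lens ring are untouched. The push on the lever also presses the head towards the stop, so I'm handing in.

```bash
python3 -c "
from rig import ticket
print(ticket.sign_off())"
```

```text
the job is handed in; nothing more can be done
None
```

I handed the job in with the fingers still holding the lever on its third click (about 0.60 rad, steady) after sliding the head home against the stop; all three clicks were felt, but the post was out of view in the last picture, so I couldn't re-measure the head after the swing, and no verdict came back.

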